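Set the leaf-sensor bracket to its mark and clamp it

ROBOT

A 6-joint arm with a two-finger parallel gripper is mounted at the origin on the work surface. World frame = base frame: x ahead of the robot, y to its left, z up, the work surface at z = 0. Lengths are in m, angles in rad, forces in N, time in s.
With the tool pointing down it reaches from about 0.3 to 0.875 m from the base axis. Payload 6.4 kg.
Tool frame: the origin (TCP) lies midway between the tips of the shut fingers; the grasp point (between the pads) lies 19 mm behind it (ctrl.tcp_to_grasp is the distance from the TCP to the grasp point, in m); z points along the fingers, y is the direction in which the jaws open and shut (so a half turn about z gives the same grasp; the last joint's range is limited). The gripper opens to 85 mm and grips with 20 to 120 N. Pads are 22 mm wide; open, the fingers measure 114 mm over their backs; the gripper's body (76 mm by 85 mm) begins 54 mm behind the grasp point. The pads swing forward as they close: fully open they stand 13 mm farther back than shut.
Start: joints at [1.039, 0.181, 1.607, -0, 1.354, -0.206], TCP at [0.184, 0.545, 0.231] pointing down, gripper open.
Joint ranges: [-2.99, 2.99], [-0.89, 2.07], [0.3, 2.58], [-1.14, 4.28], [0, 2.63], [-3.12, 3.12]. Speed limits (rad/s): [2.57, 2.57, 3.01, 3.14, 3.14, 3.14].

INTERFACE

Orientations are given as a unit quaternion [w, x, y, z].
In Python, from bench import monitor, imaging, order, spotter, ctrl gives the robot as it stands.
- The arm moves only by the shell command python3 -m pendant 'ROWS'. ROWS is JSON, a list that holds one entry, the list of rows, each a list of 5 numbers: the shift along the world's x, y, z in mm, then the turn about the world's z in degrees, then the finger opening in mm, from 0 to 85.4. A call has 1 to 8 rows; each row shifts and turns the commanded pose from where the row before left it; what a row does not reach is not made up. A row lasts 1/8 s, in which the tool goes at most 62.5 mm and 10.7 degrees, less where a joint would pass 70% of its speed; a pose out of reach is approached as far as the arm can. A call with a gripper value outside its range is refused whole. The fingers move at their own pace and stop on an object; the grip force is fixed at half the most. Time passes only in rows, so rows that do not move let the fingers close. It gives the time, the measured TCP pose, the force and the opening at its end, in the units of the state.
- monitor.get_obs(): the state, without advancing time (a new reading comes with each control period).
- imaging.camera(name): name is "scene" or "top" or "wrist"; returns a dict with "img" (480x640x3 uint8, red, green, blue), "vfov" (degrees; the focal length in pixels is half the picture's height over the tangent of half this angle, whatever the lens; pixels are square), "cx", "cy" (the principal point, pixels), "origin" and "orientation" of the camera in the world. Camera axes: x right, y down, z forward; pixel columns grow to the right and rows downward; lengths in m; the calibration is good to about 2 mm. The wrist camera is an equidistant fisheye: a pixel r from the principal point sees the ray r / f radians off the axis. A picture is of the moment at which its call begins. There is no depth.
- order.hand_in(): hands the job in, once; it reports no verdict.
Trained networks look in the newest picture that a camera, given by its name, has taken for a name from the list of things; names that differ only in an ending like _2 or _b are one class to them, and where a whole thing is asked for, a point or a joint stands for the part that bears it (a point fixed in the world has none). Each returns a list of dicts, best first, with "confidence" (0 to 1); they miss things now and then, are a little off and sometimes report something else, mostly with a low value. They report only what shows in the picture. A call takes as long as a camera call.
- spotter.recognise(camera, thing): "at" ([x, y, z] in m, in the coordinates of the camera as it stood for that picture, good to about 4 mm: the middle of the surface that is visible of it).
- spotter.tip_of(camera, thing): "at" ([x, y, z] in m, in the coordinates of the camera as it stood for that picture, good to about 4 mm: a listed point, or the origin of a listed thing).
The state is a dict: "time_s": time; "q": joint angles; "dq": joint speeds; "joint_efforts": joint torques, N m; "eef_pos": TCP position; "eef_rot": TCP orientation; "wrist_force": force on the tool from outside, world axes, zero at the start; "torque": the same for the moment, N m; "opening": opening from 0.0 (shut) to 1.0 (fully open).
Only numpy, scipy, OpenCV 4.12 (cv2) and the standard library are available. Lean on these libraries where they do the work, as an engineer would, in place of code of your own. Each camera call takes 0.05 s, during which the arm holds its last target. There are 200 camera calls.

TASK

Slide the loose aluminium sensor bracket along its slots until its yellow pointer lines up with the red mark on the stand. Then tighten the red-gripped clamp lever clockwise until it comes up firm against its stop, without forcing it past that so that the blue collar twists, and let go. Leave the plants, tubes and the other things on the bench where they are.

Things in the scene. Friction and masses are not known exactly. Their poses are not given: they have to be found in the camera images.
- mark (a point): Inner end of the red line (3 mm wide, with a square red end) painted on the dark steel stand, a fixed plate 150 x 330 x 10 mm whose top is 10 mm above the bench. Its y axis is the direction in which the bracket slides, its z axis points up and its x axis points away from the robot side of the stand.
- pointer (a point): Outer end of the small yellow pointer (3 mm wide) at the foot of the bracket, on its far side, half-way between the bracket's two ends. Same axes as the mark. It is lined up when its y in the frame of mark is 0; pointer and mark are then end to end. The slot line lies 46 mm from the pointer, towards the robot side.
- tab_left (a point): Centre of the outer face of the bracket's bent-up end tab on the +y side, 30 mm above the bench; tab 64 mm wide, 6 mm thick, top 38 mm above the bench. A push of a few newtons here slides the bracket towards -y, and it stays where it is left. The stand's surface runs on below the tab, 10 mm above the bench, and a few cm beyond it.
- tab_right (a point): The same on the -y side; pushing it moves the bracket towards +y.
- pivot (a point): Point on the lever's vertical axis, 77 mm above the bench, fixed to the stand. The lever starts loose; 1.1 to 1.9 rad of turn bring it to a solid stop whose direction differs each time and must be felt. It is firm in the last 0.1 rad. On the way it needs up to 4 N at the grip, 6 N as it bites (more if a tight pinch does not turn with it), and stays where left; at the stop the force climbs steeply.
- lever_grip (a point): On the axis of the upright red grip at the end of the clamp lever: a round post 16 mm thick, 70 mm from the pivot axis, this point 77 and its top 87 mm above the bench, free from 56 mm up (steel arm and black hub lie 43 to 56 mm above the bench). It can be pinched from above or pushed; turning it clockwise seen from above tightens.
- pad: Round brass pressure pad of the clamp, 22 mm across, 5 mm thick, under the lever's hub; origin at the centre of its underside. It does not turn; it comes down 5 mm per radian of lever turn until it presses on the bracket's flange.
- collar_mark (a point): White line on the rim of the blue collar (40 mm across, 5 mm thick, 34 mm above the bench) just under the lever's hub, 19 mm from the pivot axis. The collar must stay still: it twists in its seat when the lever is forced against its stop with more than about 20 N at the grip.
- bracket: Loose aluminium bracket, about 0.4 kg, origin at the centre of its flange's underside, axes as the mark's. Flange 64 x 222 mm (along y) over its end tabs, 6 mm thick, flat on the stand, held by two studs in two inline slots: travel about 33 mm either way along y. An 80 mm wide upright with a black sensor head stands on its far edge, up to 80 mm above the bench.
- pot_a: Terracotta pot with a seedling, 92 mm across, pot 88 mm high; origin under its centre. Bystander.
- pot_b: Second such pot. Bystander.
- tube_rack: Orange rack 100 x 200 mm with five blue-capped tubes, 126 mm high. Bystander.
- tip_box: White pipette-tip box 120 x 85 x 57 mm. Bystander.
- pen: Black marker pen, 130 mm long, lying. Bystander.
- jar: Small jar 60 mm across, 75 mm high. Bystander.

How it is judged:
On the way, in this order (a step that is already met when the one before it is completed fails the run):
1. the bracket's pointer lines up with the red mark (within 4 mm), at rest, while the clamp is still loose (y of pointer in the frame of mark between -0.004 and 0.004 m and linear speed of bracket below 0.01 m/s and contact force between pad and bracket below 1 N), for 0.2 s.
2. the clamp is tightened: its pad presses on the bracket with more than 20 N (contact force between pad and bracket above 20 N), for 0.2 s.
At the end, for the whole second after the job is handed in: The yellow pointer is within 4 mm of the red mark along the slide, the pad presses on the bracket with more than 20 N, and the bracket is at rest (y of pointer in the frame of mark between -0.004 and 0.004 m and contact force between pad and bracket above 20 N and linear speed of bracket below 0.01 m/s); the robot touches nothing.
It fails at once if the blue collar is twisted (its mark moves more than 2 mm) by forcing the lever past its stop (distance of collar_mark from where it was at the start of the episode above 0.002 m).
It fails at once if a pot, the tube rack, the tip box, the pen or the jar is moved by more than 20 mm (distance of any of pot_a, pot_b, tube_rack, tip_box, pen, jar from where it was at the start of the episode above 0.02 m).
It also fails if it takes over 72 s, if anything falls off the work surface, if the arm or the gripper's body presses on something with over 40 N, if the wrist force passes 120 N, or if a joint passes its speed limit or range.

## Working session

There is one attempt and no reset: what is moved stays moved. The work goes in short steps, Python scripts to look and compute and a shell command to move; the robot and the scene stay as the last step left them, time stands still between calls to the robot, and variables do not carry over. Pictures are saved under pics/ and viewed, about 8 in all and at most 12, crops included, and the job is handed in when it is done.

```bash
mkdir -p pics; cat > h.py <<'E'
import numpy as np,cv2
from scipy.spatial.transform import Rotation as R
from bench import monitor, imaging, order, spotter, ctrl
def rot(c):
    q=np.array(c["orientation"]);return R.from_quat(q,scalar_first=True).as_matrix() if q.size==4 else q
def snap(n,f=None):
    c=imaging.camera(n)
    if f: cv2.imwrite("pics/"+f,c["img"][...,::-1])
    return c
def find(c,n,t,fn="tip_of"):
    r=getattr(spotter,fn)(n,t)
    return [(np.round(rot(c)@np.array(d["at"])+c["origin"],4).tolist(),round(d["confidence"],2)) for d in r[:2]]
def px2w(c,u,v,z):
    f=240/np.tan(np.radians(c["vfov"])/2);d=np.array([u-c["cx"],v-c["cy"]],float)
    if c.get("fish"):
        r=np.hypot(*d);th=r/f;ray=np.r_[d/r*np.sin(th),np.cos(th)]
    else: ray=np.r_[d/f,1]
    ray=rot(c)@ray;o=np.array(c["origin"]);return o+ray*(z-o[2])/ray[2]
E
python3 - <<'E'
from h import *
for n in("top","scene"):
    c=snap(n,n+"0.png");print(n,c["vfov"],c["origin"])
    for t in["mark","pointer","tab_left","tab_right","pivot","lever_grip","collar_mark","bracket","pot_a","tube_rack","tip_box","pen","jar"]:print(t,find(c,n,t))
print(monitor.get_obs())
E
```

```text
top 43.309257045778864 [ 0.44005428 -0.00829704  1.31324136]
mark [([0.5791, -0.0883, 0.0114], 0.6)]
pointer [([0.5708, -0.1044, 0.0094], 0.85)]
tab_left [([0.5535, 0.0066, 0.0315], 0.84)]
tab_right [([0.5064, -0.2055, 0.0285], 0.96)]
pivot [([0.5417, -0.0437, 0.0741], 0.59)]
lever_grip [([0.5552, -0.0501, 0.0404], 0.63), ([0.3081, -0.3782, -0.0], 0.62)]
collar_mark [([0.554, -0.0487, 0.0394], 0.9)]
bracket [([0.5232, -0.1014, 0.0112], 0.73)]
pot_a [([0.7643, -0.1328, 0.0011], 0.88), ([0.7648, 0.095, 0.0001], 0.7)]
tube_rack [([0.4979, 0.401, 0.0015], 0.69)]
tip_box [([0.5275, -0.465, 0.0023], 0.7)]
pen [([0.3062, -0.3799, -0.002], 0.91), ([0.5277, -0.4611, 0.0014], 0.4)]
jar [([0.6558, -0.3906, -0.0025], 0.79), ([0.5286, -0.0999, 0.012], 0.33)]
scene 54.116938311599185 [1.16522828 0.84646766 0.73900077]
mark []
pointer [([0.5708, -0.1063, 0.0129], 0.76)]
tab_left [([0.5526, 0.0105, 0.0289], 0.78)]
tab_right [([0.5067, -0.202, 0.0269], 0.77)]
pivot [([0.5385, -0.0397, 0.0741], 0.85)]
lever_grip [([0.4982, 0.4, -0.0006], 0.51)]
collar_mark [([0.5531, -0.0458, 0.0388], 0.57)]
bracket [
[... 318 characters left out ...]
6562, -0.3811, 0.0014], 0.66)]
{'time_s': 1.4, 'q': array([ 1.03868286e+00,  1.80818918e-01,  1.60697799e+00,  1.21933593e-05,
        1.35381614e+00, -2.06309439e-01]), 'dq': array([-0.00060813,  0.00119094, -0.00083346, -0.00027267,  0.00013961,
       -0.00127963]), 'joint_efforts': array([-2.07764119e-04, -4.44835711e+01, -3.51678801e+01, -2.98188552e-04,
        7.15224414e-04,  3.36685116e-05]), 'eef_pos': array([0.18403549, 0.54477346, 0.23128846]), 'eef_rot': array([-9.23207416e-06,  1.62183775e-01,  9.86760570e-01, -7.36043181e-06]), 'wrist_force': array([ 0.02381445,  0.85253798, -0.10121881]), 'torque': array([-0.0302099 ,  0.0617516 ,  0.02975415]), 'opening': 0.9977312314437992}
```

```bash
python3 - <<'E'
import cv2
i=cv2.imread("pics/top0.png");print(i.shape)
# crop around bracket
from h import *
c=snap("top")
f=240/np.tan(np.radians(c["vfov"])/2)
def w2p(p):
    q=rot(c).T@(np.array(p)-c["origin"]);return q[:2]/q[2]*f+[c["cx"],c["cy"]]
u,v=w2p([.53,-.1,.01]);print(u,v,w2p([.63,-.1,.01]))
x0,y0=int(u-100),int(v-75)
print(x0,y0)
cv2.imwrite("pics/crop1.png",cv2.resize(c["img"][y0:y0+150,x0:x0+200,::-1],None,fx=4,fy=4,interpolation=cv2.INTER_CUBIC))
E
```

```text
(480, 640, 3)
356.3924527997163 252.14482475681925 [355.55139688 206.3179944 ]
256 177
```

View pics/crop1.png

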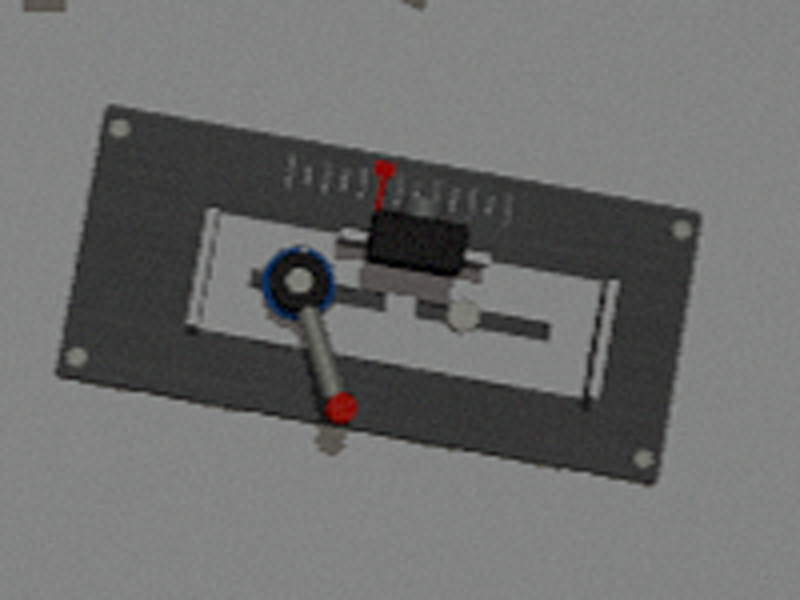

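View pics/scene0.png

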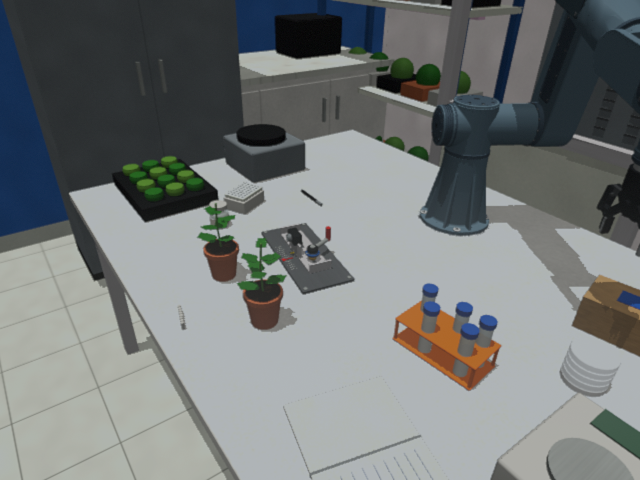

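```bash
python3 - <<'E'
from h import *
c=snap("top")
P=lambda u,v,z:px2w(c,256+u/4,177+v/4,z)
print("mark",P(379,210,.01),"grip",P(341,407,.087),"piv",P(299,280,.056))
e=[(110,105),(700,213),(655,485),(58,375)]
w=[P(*k,.01) for k in e]
for a,b in((0,1),(3,2)):
    d=w[a]-w[b];print(np.degrees(np.arctan2(d[1],d[0])))
print("tabs L outer top",P(207,208,.038),P(188,328,.038),"R",P(618,283,.038),P(598,400,.038))
E
```

```text
mark [ 0.57940712 -0.08864498  0.01      ] grip [ 0.47101141 -0.06284351  0.087     ] piv [ 0.53829113 -0.04338044  0.056     ]
78.87941510134411
78.76005938703793
tabs L outer top [0.57860163 0.00431282 0.038     ] [0.51504468 0.01510775 0.038     ] R [ 0.53590626 -0.21320634  0.038     ] [ 0.47402359 -0.20103145  0.038     ]
```

```bash
python3 -m pendant '[[[35,-60,0,5,0],[25,-60,0,5,0],[25,-60,0,0,0],[25,-60,0,0,0],[25,-60,0,0,0],[25,-60,0,0,0],[25,-60,0,0,0],[25,-60,0,0,0]]]'
```

```text
time_s: 2.5
eef_pos: [0.3844, 0.085, 0.2318]
eef_rot: [0.001, 0.076, 0.997, 0.0]
wrist_force: [1.6, 0.4, -0.2]
opening: -0.002
```

```bash
python3 -m pendant '[[[15,-57,0,-2.5,0],[15,-57,0,0,0],[20,-57,0,0,0],[20,-57,-20,0,0],[20,-57,-30,0,0],[20,-56,-30,0,0],[0,0,0,0,0]]]'; python3 - <<'E'
from h import *
c=snap("wrist","w1.png");c["fish"]=1
print(c["vfov"],c["origin"])
for t in["mark","pointer","tab_left","tab_right","pivot","lever_grip","collar_mark","bracket"]:print(t,find(c,"wrist",t))
E
```

```text
time_s: 3.38
eef_pos: [0.4895, -0.2477, 0.1516]
eef_rot: [-0.003, 0.099, 0.995, 0.002]
wrist_force: [-0.6, 0.3, 0.2]
opening: -0.001
65.70646984690485 [ 0.42405384 -0.23403766  0.29436675]
mark []
pointer [([0.5745, -0.1066, 0.0117], 0.61), ([0.5368, -0.0392, 0.0148], 0.42)]
tab_left [([0.5488, 0.0114, 0.0262], 0.87)]
tab_right [([0.5038, -0.2073, 0.0262], 0.7)]
pivot [([0.541, -0.0357, 0.0794], 0.6), ([0.5717, -0.106, 0.0104], 0.45)]
lever_grip [([0.4751, -0.0597, 0.0783], 0.97), ([0.6611, -0.3821, 0.0028], 0.44)]
collar_mark [([0.5586, -0.0457, 0.0421], 0.96)]
bracket [([0.5266, -0.0926, 0.011], 0.75)]
```

View pics/w1.png

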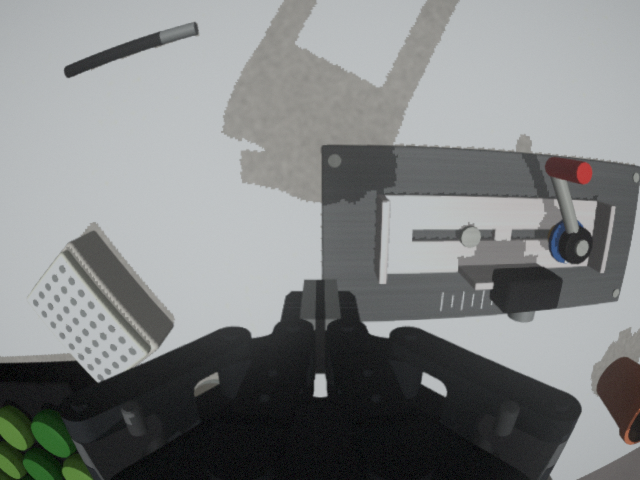

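```bash
python3 -m pendant '[[[6,-4,-45,0,0],[0,0,-45,0,0],[0,0,-37,0,0],[0,0,0,0,0],[3,15,0,0,0],[0,0,0,0,0]]]'; python3 -m pendant '[[[1,5,0,0,0],[1,5,0,0,0],[0,0,0,0,0]]]'
```

```text
time_s: 4.58
eef_pos: [0.5012, -0.2339, 0.0308]
eef_rot: [0.001, 0.097, 0.995, -0.001]
wrist_force: [-0.3, -0.0, 0.7]
opening: -0.004
time_s: 4.95
eef_pos: [0.5019, -0.2241, 0.0289]
eef_rot: [0.0, 0.097, 0.995, -0.0]
wrist_force: [0.5, -0.4, -0.7]
opening: -0.007
```

```bash
python3 -m pendant '[[[0.5,2.5,-4,0,0],[0.5,2.5,0,0,0],[0.5,2.5,0,0,0],[0.5,2.5,0,0,0],[0.5,2.5,0,0,0],[0.5,2.5,0,0,0]]]'; python3 - <<'E'
from h import *
S=np.array([.194,.981,0])
c=snap("scene","s1.png")
for t in["mark","pointer","tab_left","tab_right"]:
    for p,k in find(c,"scene",t):print(t,p,k,S@p)
c=snap("top","t1.png")
for t in["mark","pointer","tab_left","tab_right"]:
    for p,k in find(c,"top",t):print(t,p,k,S@p)
def w2p(c,p):
    f=240/np.tan(np.radians(c["vfov"])/2);q=rot(c).T@(np.array(p)-c["origin"]);return q[:2]/q[2]*f+[c["cx"],c["cy"]]
ims=[]
for n,f,z in(("scene","s1.png",4),("top","t1.png",4)):
    c=snap(n);u,v=w2p(c,[.56,-.1,.01]).astype(int);print(n,u,v)
    k=np.ascontiguousarray(c["img"][v-37:v+38,u-50:u+50,::-1]);ims.append(cv2.resize(k,None,fx=8,fy=8,interpolation=cv2.INTER_CUBIC)[:300*2,:800])
cv2.imwrite("pics/sc1.png",cv2.convertScaleAbs(ims[0],alpha=1.6));cv2.imwrite("pics/tc1.png",ims[1])
E
```

```text
time_s: 5.7
eef_pos: [0.5047, -0.2093, 0.0247]
eef_rot: [-0.0, 0.097, 0.995, -0.0]
wrist_force: [-0.9, -3.0, -2.8]
opening: 0.002
pointer [0.5726, -0.0958, 0.0116] 0.95 0.01710460000000001
tab_left [0.5553, 0.0212, 0.0299] 0.71 0.1285254
tab_left [0.5274, -0.4684, 0.0013] 0.68 -0.35718479999999997
tab_right [0.5089, -0.1938, 0.0291] 0.73 -0.09139119999999999
pointer [0.5729, -0.0946, 0.0115] 0.85 0.018339999999999995
tab_left [0.5551, 0.0155, 0.0306] 0.85 0.1228949
tab_right [0.6538, -0.3937, 0.0025] 0.38 -0.25938249999999996
scene 293 253
top 356 238
```

View pics/sc1.png

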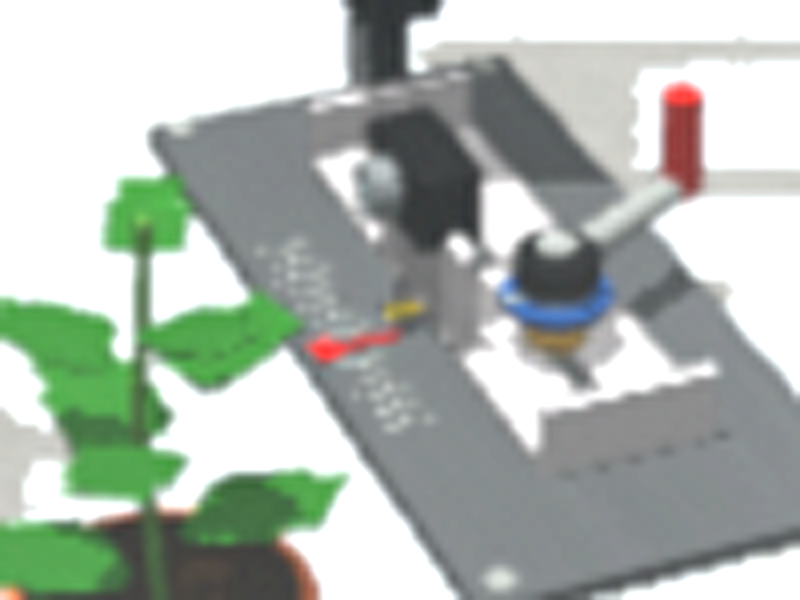

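```bash
python3 - <<'E'
from h import *
c=snap("scene");S=np.array([.1946,.981,0]);X=np.array([.981,-.1946,0])
P=lambda u,v,z:px2w(c,243+u/8,216+v/8,z)
for n,k in dict(markin=(398,336,.01),markout=(325,350,.01),ptr=(388,313,.0115),ptrin=(422,306,.0115)).items():
    p=P(*k);print(n,p,S@p,X@p)
E
```

```text
markin [ 0.57466777 -0.08315783  0.01      ] 0.030252519819743307 0.5799315982862107
markout [ 0.60053586 -0.0899726   0.01      ] 0.028601154056839564 0.6066343516953602
ptr [ 0.57081339 -0.09558476  0.0115    ] 0.017311641657349705 0.5785687322513251
ptrin [ 0.55838056 -0.09266107  0.0115    ] 0.017760347608300767 0.5658031704296093
```

```bash
python3 -m pendant '[[[0.5,2.5,0,0,0],[0.5,2.5,0,0,0],[0.5,2.5,0,0,0],[0.3,1.5,0,0,0],[0,0,0,0,0]]]'; python3 - <<'E'
from h import *
c=snap("scene","s2.png")
S=np.array([.1946,.981,0])
for t in["mark","pointer"]:
    for p,k in find(c,"scene",t):print(t,p,k,S@p)
k=c["img"][246:271,273:307,::-1]
cv2.imwrite("pics/sc2.png",cv2.convertScaleAbs(cv2.resize(k,None,fx=20,fy=20,interpolation=cv2.INTER_CUBIC),alpha=1.6))
E
```

```text
time_s: 6.98
eef_pos: [0.5066, -0.2003, 0.0247]
eef_rot: [0.0, 0.097, 0.995, 0.0]
wrist_force: [-0.7, -2.7, 0.3]
opening: -0.002
pointer [0.5755, -0.0863, 0.0089] 0.59 0.02733200000000001
```

View pics/sc2.png

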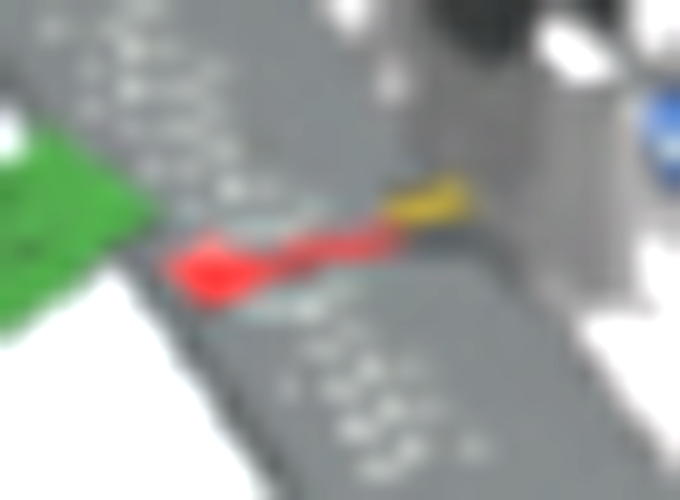

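```bash
python3 - <<'E'
from h import *
c=snap("scene");S=np.array([.1946,.981,0]);X=np.array([.981,-.1946,0])
P=lambda u,v,z:px2w(c,273+u/20-.475,246+v/20-.475,z)
for n,k in dict(m1=(210,271),m2=(300,254),m3=(390,241),p1=(395,211),p2=(430,205),p3=(465,196)).items():
    for z in((.01,) if n[0]=='m' else (.01,.013,.016)):
        p=P(*k,z);print(n,z,S@p,X@p)
i=c["img"].astype(int);r,g,b=i[...,0],i[...,1],i[...,2]
yel=(r-b>40)&(g-b>25);red=(r-g>50)&(r-b>50)
for n,m,z in(("yel",yel,.0115),("red",red,.01)):
    v,u=np.nonzero(m[246:271,273:307]);print(n,len(u))
    for a,d in zip(u,v):
        p=px2w(c,a+273,d+246,z);print(a+273,d+246,np.round([S@p,X@p],4),i[d+246,a+273])
E
```

```text
m1 0.01 0.02477077803906462 0.6069741348340488
m2 0.01 0.025634221369245425 0.5938435846517961
m3 0.01 0.027451623443634804 0.5810089081968159
p1 0.01 0.020579563404110032 0.5775302760932116
p1 0.013 0.024845232271043113 0.579179805442724
p1 0.016 0.029110901137976333 0.5808293347922363
p2 0.01 0.021059609456235487 0.5724041174191168
p2 0.013 0.025323302827104086 0.574074742049472
p2 0.016 0.029586996197972462 0.5757453666798271
p3 0.01 0.020821303276116365 0.5669764478269015
p3 0.013 0.02508597732981495 0.5686694085224565
p3 0.016 0.029350651383513504 0.5703623692180114
yel 5
295 255 [0.0205 0.5692] [102  94  52]
292 256 [0.0221 0.5789] [105  91  59]
293 256 [0.0231 0.5763] [114 100  43]
294 256 [0.0242 0.5737] [115 102  43]
295 256 [0.0253 0.5711] [103  93  46]
red 17
283 258 [0.0196 0.6051] [157  80  79]
284 258 [0.0207 0.6025] [136  83  83]
287 258 [0.024  0.5948] [123  69  69]
288 258 [0.0251 0.5922] [130  60  61]
289 258 [0.0262 0.5896] [131  59  60]
290 258 [0.0273 0.587 ] [133  60  60]
291 258 [0.0283 0.5845] [123  59  60]
282 259 [0.0233 0.6095] [165  51  52]
283 259 [0.0244 0.6069] [182  42  42]
284 259 [0.0255 0.6043] [171  46  46]
285 259 [0.0266 0.6018] [156  47  48]
286 259 [0.0276 0.5992] [135  57  57]
287 259 [0.0287 0.5966] [109  58  58]
282 260 [0.028  0.6112] [127  63  63]
283 260 [0.0291 0.6087] [163  43  44]
284 260 [0.0302 0.6061] [159  51  52]
285 260 [0.0313 0.6036] [132  73  73]
```

```bash
python3 - <<'E'
from h import *
c=snap("scene")
for z in(.15,.18,.21,.24):print(z,px2w(c,216,203,z),px2w(c,262,240,z))
print(monitor.get_obs()["q"])
E
python3 -m pendant '[[[-3,-15,0,0,0],[0,0,60,0,0],[0,0,60,0,0],[30,10,60,0,0],[50,20,60,0,0],[60,20,40,0,0],[50,20,0,0,0],[20,10,0,0,0]]]'
```

```text
0.15 [ 0.71398199 -0.25236967  0.15      ] [ 0.70670692 -0.01180867  0.15      ]
0.18 [ 0.73696565 -0.1964018   0.18      ] [0.73006112 0.03190654 0.18      ]
0.21 [ 0.7599493  -0.14043393  0.21      ] [0.75341532 0.07562174 0.21      ]
0.24 [ 0.78293295 -0.08446606  0.24      ] [0.77676952 0.11933695 0.24      ]
[-5.94618097e-01  3.94941647e-01  1.81146748e+00  3.40326201e-04
  9.35175472e-01 -1.97064826e+00]
time_s: 8.22
eef_pos: [0.692, -0.1434, 0.2798]
eef_rot: [0.0, 0.097, 0.995, 0.0]
wrist_force: [-0.2, -0.2, -0.8]
opening: -0.001
```

```bash
python3 -m pendant '[[[24,12,10,0,0],[24,11,10,0,0],[0,0,0,0,0],[0,0,0,0,0]]]'; python3 - <<'E'
from h import *
c=snap("wrist","w2.png");c["fish"]=1
S=np.array([.1946,.981,0])
print(c["origin"],S@c["origin"])
for t in["mark","pointer","lever_grip","pivot"]:
    for p,k in find(c,"wrist",t):print(t,p,k,S@p)
q=rot(c).T@(np.array([.578,-.09,.011])-c["origin"]);th=np.arctan2(np.hypot(*q[:2]),q[2]);f=240/np.tan(np.radians(c["vfov"])/2)
u,v=(q[:2]/np.hypot(*q[:2])*th*f+[c["cx"],c["cy"]]).astype(int);print(u,v)
k=c["img"][v-30:v+30,u-40:u+40,::-1]
cv2.imwrite("pics/wc2.png",cv2.convertScaleAbs(cv2.resize(k,None,fx=10,fy=10,interpolation=cv2.INTER_CUBIC),alpha=1.5))
E
```

```text
time_s: 8.72
eef_pos: [0.7373, -0.1217, 0.299]
eef_rot: [-0.001, 0.097, 0.995, 0.0]
wrist_force: [-1.1, 0.8, -0.0]
opening: -0.003
[ 0.67130634 -0.10780431  0.44145961] 0.02488018894343401
mark [0.5756, -0.0862, 0.0125] 0.5 0.027449559999999998
pointer [0.5775, -0.0903, 0.0101] 0.92 0.02379719999999999
pivot [0.5596, -0.0467, 0.0407] 0.7 0.06308546
319 54
```

View pics/wc2.png

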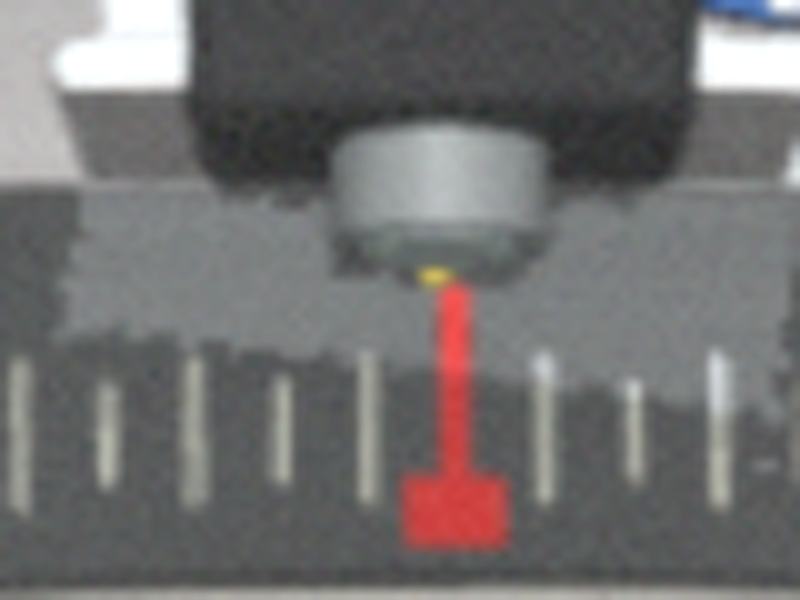

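```bash
python3 -m pendant '[[[-50,-22,-10,0,0],[-50,-22,-10,0,0],[-50,-22,-20,0,0],[-50,-22,-40,0,0],[-33,-12,-50,0,0],[0,0,-50,0,0],[0,0,-50,0,0],[0,0,-44,0,0]]]'; python3 -m pendant '[[[0,0,0,0,0],[0,0,0,0,0]]]'
```

```text
time_s: 9.98
eef_pos: [0.5083, -0.2194, 0.0277]
eef_rot: [0.0, 0.098, 0.995, -0.0]
wrist_force: [0.8, -0.7, -0.9]
opening: -0.003
time_s: 10.22
eef_pos: [0.5099, -0.2201, 0.0307]
eef_rot: [0.001, 0.097, 0.995, -0.001]
wrist_force: [0.2, 0.0, 1.2]
opening: 0.004
```

```bash
python3 -m pendant '[[[-1,8,-5,0,0],[1,6,0,0,0],[0,0,0,0,0]]]';python3 -m pendant '[[[0.4,2,0,0,0],[0.4,2,0,0,0],[0.2,1,0,0,0],[0.2,1,0,0,0],[0,0,0,0,0],[0,0,0,0,0]]]'
```

```text
time_s: 10.6
eef_pos: [0.5093, -0.2048, 0.0247]
eef_rot: [0.0, 0.097, 0.995, -0.0]
wrist_force: [0.6, -0.0, 0.7]
opening: 0.0
time_s: 11.35
eef_pos: [0.5102, -0.1997, 0.0241]
eef_rot: [0.0, 0.097, 0.995, -0.0]
wrist_force: [-0.9, -3.0, -0.5]
opening: 0.004
```

```bash
python3 -m pendant '[[[0.2,0.7,0,0,0],[0.2,0.7,0,0,0],[0,0,0,0,0],[0,0,0,0,0]]]'
```

```text
time_s: 11.85
eef_pos: [0.5106, -0.1979, 0.0241]
eef_rot: [0.0, 0.097, 0.995, -0.0]
wrist_force: [-0.4, -4.1, -0.4]
opening: 0.001
```

```bash
python3 -m pendant '[[[-2,-10,0,0,0],[-2,-5,40,9,0],[0,0,50,9,0],[-4,35,20,9,0],[-5,45,0,0,0],[-5,40,0,0,0],[0,0,0,0,0]]]'; python3 - <<'E'
from h import *
c=snap("wrist","w3.png");c["fish"]=1
for t in["lever_grip","pivot"]:print(t,find(c,"wrist",t))
c=snap("scene","s3.png")
k=c["img"][246:271,273:307,::-1]
cv2.imwrite("pics/sc3.png",cv2.convertScaleAbs(cv2.resize(k,None,fx=20,fy=20,interpolation=cv2.INTER_CUBIC),alpha=1.6))
o=monitor.get_obs();print(o["eef_pos"],o["eef_rot"])
E
```

```text
time_s: 12.72
eef_pos: [0.4915, -0.0902, 0.1335]
eef_rot: [-0.001, -0.139, 0.99, 0.001]
wrist_force: [-0.8, -0.6, 0.4]
opening: 0.0
lever_grip [([0.4762, -0.0606, 0.0818], 0.72)]
pivot [([0.5428, -0.0378, 0.0787], 0.9)]
[ 0.49269027 -0.09369753  0.13396247] [ 3.94141015e-05 -1.37381497e-01  9.90518209e-01  1.52764750e-05]
```

View pics/sc3.png

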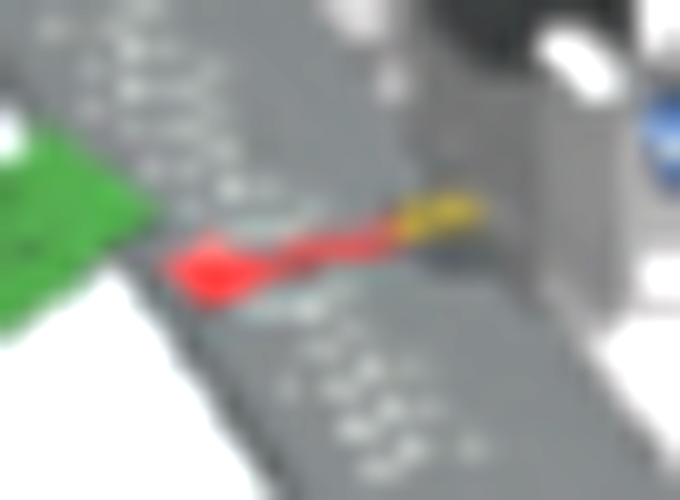

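View pics/w3.png

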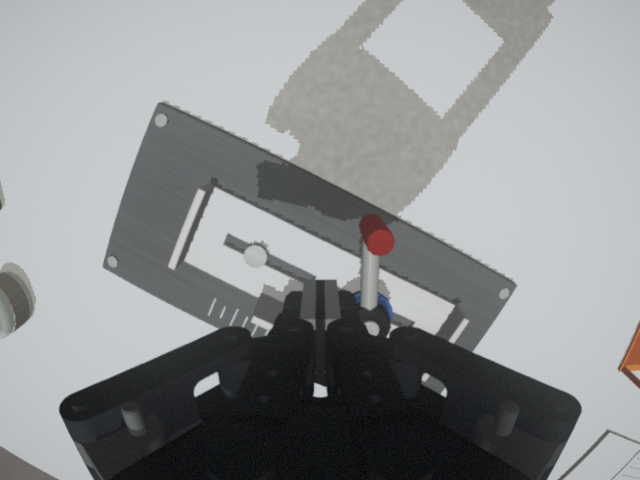

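```bash
python3 -m pendant '[[[-8,-2,-30,0,0],[0,0,-38,0,0],[0,0,0,0,0],[-1.5,5.5,0,0,0],[0,0,0,0,0]]]'; python3 -m pendant '[[[-1,3,0,0,0],[-1,3,0,0,0],[0,0,0,0,0]]]'; python3 -m pendant '[[[-1,3,0,0,0],[-1,3,0,0,0],[0,0,0,0,0]]]'
```

```text
time_s: 13.55
eef_pos: [0.4841, -0.0897, 0.0675]
eef_rot: [0.001, -0.138, 0.99, -0.001]
wrist_force: [0.2, -0.2, 0.8]
opening: -0.005
time_s: 13.92
eef_pos: [0.481, -0.0831, 0.0662]
eef_rot: [0.0, -0.138, 0.99, -0.0]
wrist_force: [-0.2, -0.4, 0.2]
opening: 0.001
time_s: 14.3
eef_pos: [0.4791, -0.0776, 0.0661]
eef_rot: [0.0, -0.138, 0.99, -0.0]
wrist_force: [0.6, -3.8, 0.3]
opening: -0.001
```

```bash
cat > arc.py <<'E'
import sys
from h import *
d,n=float(sys.argv[1]),int(sys.argv[2]);P=np.array([.540,-.041])
p=monitor.get_obs()["eef_pos"][:2]
for i in range(n):
    v=p-P;a=np.radians(-d);m=np.array([[np.cos(a),-np.sin(a)],[np.sin(a),np.cos(a)]])
    q=P+m@v;print(np.round((q-p)*1e3,1),-d);p=q
print(np.hypot(*v))
E
python3 arc.py 6 8
```

```text
[-3.5  6.6] -6.0
[-2.8  6.9] -6.0
[-2.1  7.1] -6.0
[-1.3  7.3] -6.0
[-0.5  7.4] -6.0
[0.3 7.4] -6.0
[1.  7.4] -6.0
[1.8 7.2] -6.0
0.07105895418939141
```

```bash
python3 -m pendant '[[[-3.5,6.6,0,-6,0],[-2.8,6.9,0,-6,0],[-2.1,7.1,0,-6,0],[-1.3,7.3,0,-6,0]]]';  python3 -m pendant '[[[-0.5,7.4,0,-6,0],[0.3,7.4,0,-6,0],[1,7.4,0,-6,0],[1.8,7.2,0,-6,0],[0,0,0,0,0]]]'; python3 arc.py 2.5 5
```

```text
time_s: 14.8
eef_pos: [0.4695, -0.0497, 0.0661]
eef_rot: [0.0, 0.073, 0.997, -0.0]
wrist_force: [1.8, -3.9, 0.2]
opening: 0.006
time_s: 15.42
eef_pos: [0.472, -0.0201, 0.066]
eef_rot: [0.0, 0.277, 0.961, -0.0]
wrist_force: [0.9, -3.4, 0.0]
opening: -0.001
[1.  2.9] -2.5
[1.1 2.9] -2.5
[1.2 2.9] -2.5
[1.4 2.8] -2.5
[1.5 2.7] -2.5
0.07113923259728054
```

```bash
python3 -m pendant '[[[1,2.9,0,-2.5,0],[1.1,2.9,0,-2.5,0],[1.2,2.9,0,-2.5,0],[0,0,0,0,0]]]'; python3 -m pendant '[[[1.4,2.8,0,-2.5,0],[0,0,0,0,0]]]'; python3 arc.py 2.5 5
```

```text
time_s: 15.92
eef_pos: [0.475, -0.0119, 0.0659]
eef_rot: [-0.0, 0.338, 0.941, -0.0]
wrist_force: [-0.1, -6.5, 0.5]
opening: 0.001
time_s: 16.18
eef_pos: [0.4763, -0.0092, 0.0658]
eef_rot: [-0.0, 0.359, 0.933, -0.0]
wrist_force: [-0.4, -5.3, 0.2]
opening: 0.001
[1.4 2.8] -2.5
[1.6 2.7] -2.5
[1.7 2.6] -2.5
[1.8 2.5] -2.5
[1.9 2.5] -2.5
0.07124213020063118
```

```bash
python3 -m pendant '[[[1.4,2.8,0,-2.5,0],[0,0,0,0,0]]]'; python3 arc.py 2.5 3
```

```text
time_s: 16.42
eef_pos: [0.4777, -0.0065, 0.0658]
eef_rot: [-0.0, 0.379, 0.925, -0.001]
wrist_force: [-0.8, -6.6, -0.5]
opening: 0.0
[1.6 2.7] -2.5
[1.7 2.6] -2.5
[1.8 2.5] -2.5
0.07122786062374845
```

```bash
python3 -m pendant '[[[0.8,1.3,0,-1.2,0],[0,0,0,0,0]]]'; python3 -m pendant '[[[0.8,1.3,0,-1.2,0],[0,0,0,0,0]]]'; python3 arc.py 2.5 3
```

```text
time_s: 16.68
eef_pos: [0.4783, -0.0053, 0.0658]
eef_rot: [-0.0, 0.389, 0.921, -0.001]
wrist_force: [-0.4, -6.7, 1.2]
opening: -0.002
time_s: 16.92
eef_pos: [0.4791, -0.004, 0.0658]
eef_rot: [-0.0, 0.398, 0.917, -0.001]
wrist_force: [-0.5, -6.3, -0.1]
opening: 0.004
[1.7 2.6] -2.5
[1.8 2.5] -2.5
[1.9 2.5] -2.5
0.07125968121000023
```

```bash
python3 - <<'E'
from h import *
for n in("wrist","top"):
    c=snap(n,n+"4.png")
    for t in["lever_grip","pivot","collar_mark","pointer"]:print(n,t,find(c,n,t))
E
```

```text
wrist lever_grip [([0.4943, 0.0128, 0.0797], 0.92)]
wrist pivot [([0.7706, 0.0947, 0.0049], 0.48)]
wrist collar_mark []
wrist pointer []
top lever_grip []
top pivot [([0.3094, -0.3795, -0.0013], 0.62), ([0.5403, -0.0435, 0.0732], 0.57)]
top collar_mark [([0.5548, -0.0504, 0.0407], 0.44), ([0.5559, 0.0311, 0.0297], 0.33)]
top pointer [([0.5774, -0.0852, 0.0134], 0.65), ([0.5539, -0.0493, 0.0388], 0.57)]
```

View pics/wrist4.png

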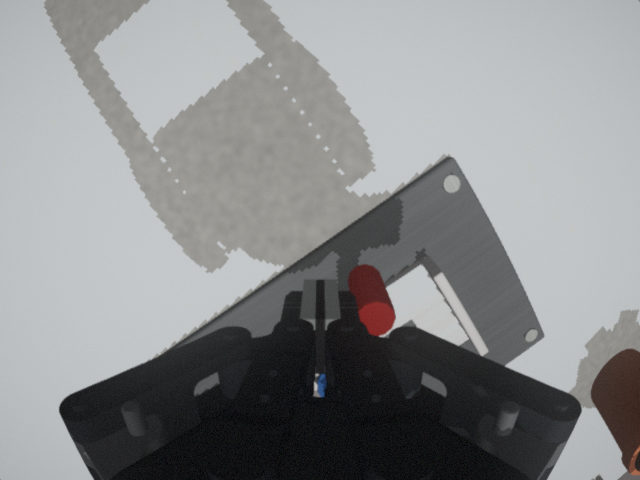

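```bash
python3 -m pendant '[[[1.0,1.0,0,-1.2,0],[0,0,0,0,0]]]'; python3 -m pendant '[[[1.1,1.0,0,-1.2,0],[0,0,0,0,0]]]'; python3 arc.py 2.5 3
```

```text
time_s: 17.68
eef_pos: [0.4797, -0.0029, 0.0657]
eef_rot: [-0.001, 0.408, 0.913, -0.001]
wrist_force: [-2.0, -6.8, 0.6]
opening: 0.001
time_s: 17.92
eef_pos: [0.48, -0.0021, 0.0655]
eef_rot: [-0.002, 0.417, 0.909, -0.001]
wrist_force: [-5.0, -8.4, 2.5]
opening: -0.002
[1.8 2.6] -2.5
[1.9 2.5] -2.5
[2.  2.4] -2.5
0.07149471120323139
```

```bash
python3 -m pendant '[[[0.6,0.5,0,-0.5,0],[0,0,0,0,0]]]'
```

```text
time_s: 18.18
eef_pos: [0.4801, -0.0017, 0.0653]
eef_rot: [-0.002, 0.421, 0.907, -0.002]
wrist_force: [-6.5, -9.6, 3.1]
opening: -0.003
```

```bash
python3 -m pendant '[[[0.6,0.5,0,-0.3,0],[0,0,0,0,0]]]'; python3 - <<'E'
from h import *
c=snap("wrist");print(find(c,"wrist","lever_grip"))
E
python3 -m pendant '[[[0.5,0.4,0,0,0],[0,0,0,0,0]]]'
```

```text
time_s: 18.42
eef_pos: [0.4803, -0.0014, 0.0652]
eef_rot: [-0.002, 0.424, 0.906, -0.002]
wrist_force: [-7.0, -9.8, 2.9]
opening: -0.002
[([0.4949, 0.0168, 0.0802], 0.58)]
time_s: 18.77
eef_pos: [0.4805, -0.0011, 0.0651]
eef_rot: [-0.003, 0.423, 0.906, -0.002]
wrist_force: [-8.9, -11.0, 3.0]
opening: -0.001
```

```bash
python3 -m pendant '[[[0.4,0.3,0,0,0],[0,0,0,0,0]]]'
```

```text
time_s: 19.02
eef_pos: [0.4806, -0.0009, 0.065]
eef_rot: [-0.003, 0.423, 0.906, -0.002]
wrist_force: [-9.9, -11.5, 4.5]
opening: -0.003
```

```bash
python3 -m pendant '[[[-2,-2,0,0,0],[-8,-7,0,0,0],[-8,-7,0,0,0],[0,0,0,0,0],[-5,-5,50,0,0],[-20,-20,60,0,0],[-20,-20,60,0,0],[0,0,0,0,0]]]'; python3 - <<'E'
from h import *
ims=[]
for n in("scene","top"):
    c=snap(n,n+"5.png")
    for t in["lever_grip","pivot","collar_mark","mark","pointer"]:print(n,t,find(c,n,t))
    k=c["img"][222:282,253:333] if n=="scene" else c["img"][192:287,306:406]
    ims.append(cv2.resize(k[...,::-1],(400,300 if n=="scene" else 380),interpolation=cv2.INTER_CUBIC)[:300])
cv2.imwrite("pics/f5.png",cv2.convertScaleAbs(np.hstack(ims),alpha=1.5))
E
```

```text
time_s: 20.02
eef_pos: [0.4254, -0.06, 0.2342]
eef_rot: [0.005, 0.425, 0.905, 0.0]
wrist_force: [0.5, 0.2, -0.2]
opening: 0.002
scene lever_grip [([0.53, -0.0754, 0.0119], 0.67), ([0.4956, 0.012, 0.0766], 0.61)]
scene pivot [([0.5339, -0.0427, 0.0729], 0.89)]
scene collar_mark [([0.5533, -0.0473, 0.0373], 0.54)]
scene mark [([0.5101, -0.1784, 0.0292], 0.41)]
scene pointer [([0.5777, -0.0835, 0.01], 0.62)]
top lever_grip [([0.4975, 0.0102, 0.077], 0.73), ([0.5398, -0.0404, 0.0745], 0.55)]
top pivot [([0.5429, -0.0421, 0.0724], 0.82)]
top collar_mark [([0.5548, -0.0508, 0.0392], 0.77)]
top mark [([0.7653, 0.0926, -0.0018], 0.48), ([0.5786, -0.0886, 0.0099], 0.35)]
top pointer [([0.5762, -0.0835, 0.0127], 0.82)]
```

View pics/f5.png

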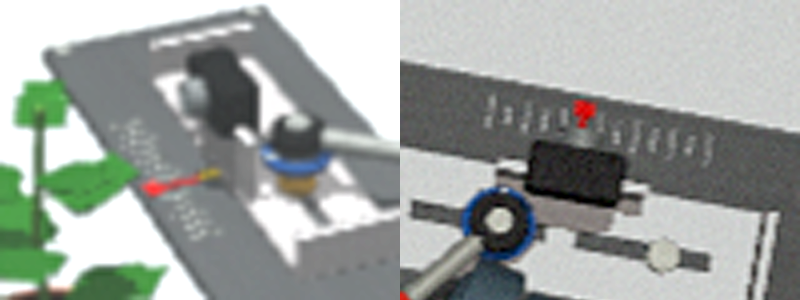

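```bash
python3 -m pendant '[[[20,0,40,9,0],[48,-10,30,10,0],[48,-10,0,10,0],[50,-10,0,10,0],[50,-10,0,0,0],[50,-12,0,0,0],[46,-10,0,0,0],[0,0,0,0,0]]]'; python3 -m pendant '[[[0,0,0,0,0],[0,0,0,0,0]]]'; python3 - <<'E'
from h import *
c=snap("wrist","w6.png")
q=rot(c).T@(np.array([.578,-.09,.011])-c["origin"]);th=np.arctan2(np.hypot(*q[:2]),q[2]);f=240/np.tan(np.radians(c["vfov"])/2)
u,v=(q[:2]/np.hypot(*q[:2])*th*f+[c["cx"],c["cy"]]).astype(int);print(u,v)
v=max(v,30)
k=c["img"][v-30:v+30,u-40:u+40,::-1]
cv2.imwrite("pics/wc6.png",cv2.convertScaleAbs(cv2.resize(k,None,fx=10,fy=10,interpolation=cv2.INTER_CUBIC),alpha=1.5))
E
```

```text
time_s: 21.62
eef_pos: [0.7366, -0.1208, 0.2945]
eef_rot: [-0.002, 0.098, 0.995, 0.001]
wrist_force: [-0.0, -0.4, -0.6]
opening: 0.001
time_s: 21.88
eef_pos: [0.7345, -0.1199, 0.3002]
eef_rot: [0.0, 0.098, 0.995, -0.0]
wrist_force: [-0.1, 0.6, -0.2]
opening: 0.001
318 56
```

View pics/wc6.png

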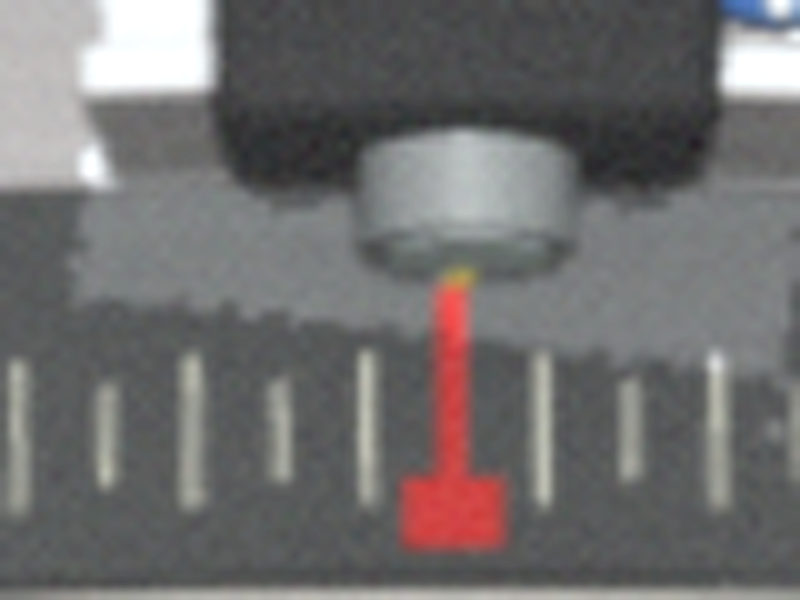

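```bash
python3 -c "
from bench import order
print(order.hand_in())"
```

```text
the job is handed in; nothing more can be done
None
```

I slid the bracket about 24 mm towards +y with the shut fingers. I then pushed the lever clockwise about 1.16 rad until it came up firm, let go, backed the arm away and handed the job in at about 22 s.

- **Alignment:** the last close wrist view shows the yellow pointer about 0.6 mm from the red line, and the scene view also shows them end to end. The trained network on the top camera disagreed, putting the pointer about 4.5 mm off. It was the less precise measurement, so I went with the pictures.
- **Clamp:** the force along the push rose from about 6 N to 15 N over the last 2 mm or so, then I stopped. That is past the 6 N of the bite and below the roughly 20 N at which the collar twists. After release the lever was found where I had left it. The pad's force on the bracket can't be measured, so more than 20 N there is inferred from the firm stop.
- **Collar:** its mark read within about 3 mm of its starting position, which is within the network's error. That can't confirm the 2 mm limit on its own.
- **Other things:** the wrist force showed no contact with the pots, rack, tip box, pen or jar. I did not measure their positions again at the end.

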